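# Load the solder reel on its stand and lock it with the hairpin clip

## Robot

A 7-joint arm with a two-finger parallel gripper is mounted at the origin on a cart in front of the work surface, level with it; the furniture and walls round the work are solid. World frame = base frame: x ahead of the robot, y to its left, z up, the work surface at z = 0. Lengths are in m, angles in rad, forces in N, time in s.
With the tool pointing down it reaches from about 0.4 to 0.85 m from the base axis. Payload 4.5 kg.
Tool frame: the origin (TCP) lies midway between the tips of the shut fingers; the grasp point (between the pads) lies 19 mm behind it; z points along the fingers, y is the line along which they close (so a half turn about z gives the same grasp; the last joint's range is limited). The gripper opens to 88 mm and grips with 3 to 60 N. Pads are 18 mm wide; open, the fingers measure 123 mm over their backs; the gripper's body (75 mm by 187 mm) begins 45 mm behind the grasp point.
Start: joints at [1.266, 0.689, -0.195, 1.565, 0.157, 0.902, -0.215], TCP at [0.208, -0.589, 0.239] pointing down, gripper open.
Joint ranges: [-3.01, 3.01], [-0.46, 2.08], [-1.47, 1.51], [0.13, 2.56], [-1, 4.14], [0.04, 2.09], [-2.66, 2.66]. Speed limits (rad/s): [2.57, 2.57, 3.14, 3.14, 3.14, 3.14, 3.14].

## Interface

Orientations are given as a unit quaternion [x, y, z, w].
In Python, from plant import r gives the robot as it stands. The module is installed in compiled form; this text tells all that it offers.
- The arm moves only by the tool step_arm, never from a script. Its argument "series" is a list of rows, each a list of 7 numbers: the shift along the world's x, y, z in mm, then the turn, a rotation vector about the world's x, y, z in rad, then the closure, from 0 (fully open) to 1 (shut). A call has 1 to 20 rows; each row shifts and turns the commanded pose from where the row before left it; what a row does not reach is not made up. A row lasts 1/10 s, in which the tool goes at most 50 mm and 8.59 degrees, less where a joint would pass 70% of its speed; a pose out of reach is approached as far as the arm can. A call is refused whole if a number of a shift passes 50 or a number of a turn 0.15, either way. A call with a gripper value outside its range is refused whole. The fingers move at their own pace and stop on an object; "force" is the grip in N (left out, the last holds). Time passes only in rows, so rows that do not move let the fingers close. It gives the time, the measured TCP pose, the force, the opening and the grip force at its end, in the units of the state.
- r.get_state(): the state, without advancing time (a new reading comes with each control period).
- r.snapshot(name): name is "side" or "top"; returns (picture, depth): 420x560x3 uint8, blue, green, red; 420x560 float32, m along the optical axis (not along the pixel's ray), 0 where there is no reading.
- r.get_calibration(name): a dict with "intrinsics" (3x3 intrinsics, pixels), "pose" (4x4, takes a point from camera to world coordinates). Camera axes: x right, y up, looking along -z (the intrinsics and any distortion apply to the point x, -y, -z); pixel columns grow to the right and rows downward; lengths in m; the calibration is good to about 2 mm. A picture is of the moment at which its call begins. get_calibration takes no time and is no camera call.
- r.finish_job(): hands the job in; it is judged then, once.
The state is a dict: "clock": time; "q": joint angles; "qd": joint speeds; "joint_torque": joint torques, N m; "tool_pos": TCP position; "eef_rot": TCP orientation; "contact_force": force on the tool from outside, world axes, zero at the start; "moment": the same for the moment, N m; "opening": opening from 0.0 (shut) to 1.0 (fully open); "finger_force": force on a finger pad.
Only numpy, scipy, OpenCV 4.12 (cv2) and the standard library are available. Lean on these libraries where they do the work, as an engineer would, in place of code of your own. Each camera call takes 0.05 s, during which the arm holds its last target. There are 200 camera calls.

## Task

Put the solder reel over the stand's spindle so that it lies flat on the turntable, then lock it: push the hairpin clip by its rubber grip sideways onto the spindle, its long straight leg through the cross hole above the reel, until the wavy leg has snapped home round the shank. Nobody measured which way the cross hole is turned, so find it, and feel your way in gently: never force a clip that binds. Leave everything else on the bench where it is.

Things in the scene. Friction and masses are not known exactly. Their poses are not given: they have to be found in the camera images.
- stand: reel stand, fixed to the bench: round grey disc 102 mm across, 12 mm high; on it a braked turntable with a platter 54 mm across, its top 16 mm above the bench, and on its axis an upright steel spindle 18 mm in diameter with a rounded end, 72 mm above the bench. Origin: on the spindle's axis at bench height; z up; its x and y axes belong to the fixed disc and say nothing about the hole
- hole (a point): centre of the spindle's cross hole, on its axis, 58 mm above the bench, 6 mm above a seated reel. The hole is level, 5.5 mm in diameter, right through, countersunk to 7.5 mm at both mouths. This point's axes are the fixed disc's, NOT the hole's: the hole turns with the turntable and its heading is not measured
- spindle_end (a point): middle of the spindle's end, 72 mm above the bench. A dark slot across it runs in line with the cross hole. Seen from the robot, the hole's heading lies anywhere from 0.4 rad right of straight ahead (+x) to 1.45 rad left of it; it can be entered from either end. The turntable's brake (0.15 N m) does not yield to a gentle push
- reel: full reel of solder, 62 mm in diameter, 36 mm high, black flanges, paper ring on top, bore 22 mm, 0.25 kg, standing on the bench. Origin: centre of its underside, z up along the bore; seated, its underside is 16 mm above the bench
- clip: hairpin (R) clip of 4 mm steel wire lying flat, about 95 mm long: at its rear a black rubber-dipped bow, the grip (straight flanks 22 mm long, 22.6 mm wide over both, 9.6 mm high); from it two legs run along the clip's +x: a long straight one at y = -6.5 mm and, on its +y side, a shorter sprung wavy one. Origin: under the grip's middle at bench height, z up; the legs lie 4.8 mm above it
- clip_seat (a point): the point on the straight leg's centre line, 43.5 mm ahead of the grip's middle, that must come to the centre of the cross hole; x along the straight leg towards its tip. From about 22 mm short of the spindle's axis the wavy leg rides up on the shank against a push of 3 to 5 N; from about 11 mm short the clip draws itself in, and it is home at 0
- clip_tip (a point): tapered tip of the straight leg, 32.6 mm ahead of clip_seat; right through the hole it stands 9 mm past the axis. Over about 0.25 rad off the hole's heading it stops on the spindle or binds (felt at 3 N); less far off it goes in, but beyond a play of some 0.15 rad it bears on the hole with a moment about the spindle's axis (0.05 N m at 0.25 rad) that tends to turn it into line
- clip_leg (a joint): spring angle of the wavy leg: 0 rad relaxed, 0.07 to 0.1 when its bulge stands on the shank, back at 0 when snapped home
- multimeter: hand multimeter, 135 x 66 x 43 mm, a bystander at the back. Origin: centre of its underside
- fuse_box: small pale box, 28 x 52 x 16 mm, a bystander behind the stand. Origin: centre of its underside
- test_board: small green circuit board, 50 x 72 x 15 mm, a bystander at the back left. Origin: centre of its underside
- screw_jar: round jar with a lid, 53 mm across, 42 mm high, a bystander to the right of the reel. Origin: centre of its underside
- marker: black marker pen, 135 mm long, a bystander lying at the right. Origin: centre of its underside
Not all that is in view belongs to the job. What is shaped like the clip but orange is not meant.

How it is judged:
By the outcome, as a careful person would: the job done as asked, in the order asked, and still so for the second after the job is handed in, with the robot touching nothing.
It also fails if it takes over 72 s, if anything falls off the work surface, if the arm or the gripper's body presses on something with over 40 N, if the wrist force passes 120 N, or if a joint passes its speed limit or range.

## Working session

There is one attempt and no reset: what is moved stays moved. The work goes in short steps, Python scripts to look and compute and a tool call to move; the robot and the scene stay as the last step left them, time stands still between calls to the robot, and variables do not carry over. Pictures are saved under pics/ and viewed, at most 10 in all, crops included, and the job is handed in when it is done.

Besides the shell and the picture viewer there is one more tool, called after ">>>" as name([rows], argument=value, ...), one row to a line, values as JSON. step_arm: Moves the arm, as the interface text tells. Its arguments: {"type":"object","properties":{"series":{"type":"array"},"force":{"type":"number"}},"required":["series"]}

```bash
mkdir -p pics; cat > h.py <<'E'
import numpy as np, cv2
from plant import r
def snap(n,tag):
    p,d=r.snapshot(n); cv2.imwrite(f'pics/{tag}.png',p); np.save(f'pics/{tag}.npy',d); return p,d
def ray(n,u,v):
    c=r.get_calibration(n);K=np.array(c['intrinsics']);T=np.array(c['pose'])
    d=np.array([(u-K[0,2])/K[0,0],-(v-K[1,2])/K[1,1],-1]); return T[:3,3],T[:3,:3]@d
def onz(n,u,v,z):
    o,d=ray(n,u,v); return o+d*(z-o[2])/d[2]
def proj(n,P):
    c=r.get_calibration(n);K=np.array(c['intrinsics']);T=np.array(c['pose'])
    p=T[:3,:3].T@(np.array(P)-T[:3,3]); return K[0,0]*p[0]/-p[2]+K[0,2],K[1,1]*-p[1]/-p[2]+K[1,2]
E
python3 - <<'E'
from h import *
s=r.get_state(); print(s)
for n in('top','side'):
    c=r.get_calibration(n); print(c); p,d=snap(n,n+'0')
E
```

```text
{'clock': 0.0, 'q': array([ 1.26581343,  0.68996838, -0.19452921,  1.56634275,  0.15731341,
        0.90250216, -0.21511723]), 'qd': array([-0.00171457,  0.00039337,  0.00086884, -0.000941  , -0.00285363,
       -0.00018125,  0.00113811]), 'joint_torque': array([-7.42352804e-04, -5.27560401e+01, -1.26755275e+00, -1.53424466e+01,
       -5.27968642e-02,  6.62271545e-03,  1.39861850e-04]), 'tool_pos': array([ 0.20745916, -0.58889309,  0.23792051]), 'eef_rot': array([ 9.85679788e-01,  1.68625386e-01, -2.20395602e-04, -8.86216041e-04]), 'contact_force': array([ 0.2931686 , -0.73931653,  0.66243293]), 'moment': array([ 0.04714458, -0.00483715,  0.00160869]), 'finger_force': 0.0, 'opening': 1.0003364143518283}
{'intrinsics': array([[546.52869503,   0.        , 273.40918617],
       [  0.        , 546.52869503, 207.18416825],
       [  0.        ,   0.        ,   1.        ]]), 'pose': array([[-0.01253438,  0.97767257, -0.20975996,  0.22972518],
       [-0.99991082, -0.01322234, -0.00187768, -0.23384695],
       [-0.00460928,  0.20971771,  0.97775111,  1.53845689],
       [ 0.        ,  0.        ,  0.        ,  1.        ]])}
{'intrinsics': array([[456.08690486,   0.        , 276.8345579 ],
       [  0.        , 456.08690486, 214.07610423],
       [  0.        ,   0.        ,   1.        ]]), 'pose': array([[-0.9752363 , -0.15992568,  0.15276759,  0.68986979],
       [ 0.22008843, -0.63367793,  0.74162885,  0.55606729],
       [-0.02180005,  0.75688576,  0.65318352,  0.79683158],
       [ 0.        ,  0.        ,  0.        ,  1.        ]])}
```

View pics/top0.png

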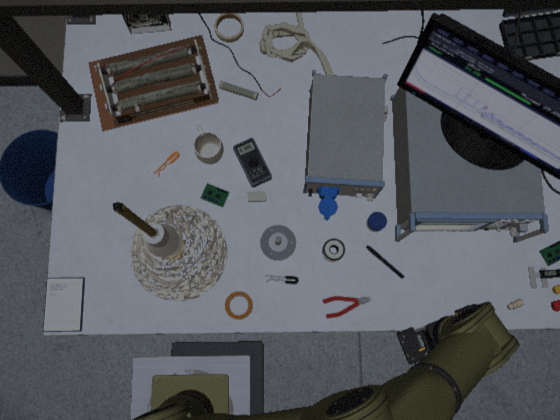

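View pics/side0.png

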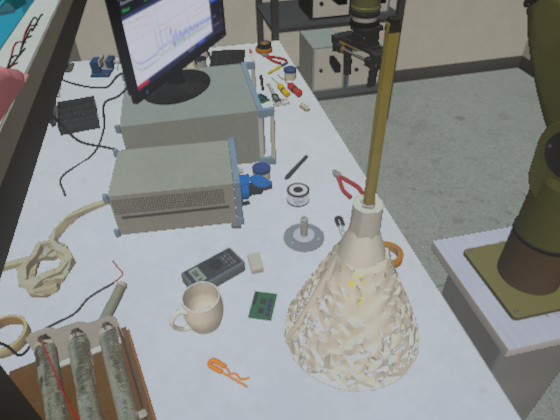

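Candidates. Clip: black-gripped hairpin at top (283,279), or the orange one at (167,163), which isn't meant. Reel: black/white ring at (333,250), against the orange tape ring (238,305), tape (229,26) and jar (376,221). I choose (283,279) and (333,250). The stand is at (278,242). I'll check with one close crop.

```bash
python3 - <<'E'
from h import *
p=cv2.imread('pics/top0.png'); c=p[210:300,250:370]; cv2.imwrite('pics/crop0.png',cv2.resize(c,None,fx=6,fy=6,interpolation=cv2.INTER_CUBIC))
for nm,u,v,z in [('spin',278,240,.072),('reel',333,250,.036),('grip',292,280,.005),('tip',266,277,.005),('fuse',257,197,.016),('jar',376,221,.042),('lampbase',180,252,0)]: print(nm,onz('top',u,v,z).round(4))
E
```

```text
spin [ 0.4532 -0.2423  0.072 ]
reel [ 0.4288 -0.3941  0.036 ]
grip [ 0.3503 -0.2802  0.005 ]
tip [ 0.3595 -0.2077  0.005 ]
fuse [ 0.5868 -0.1844  0.016 ]
jar [ 0.5076 -0.516   0.042 ]
lampbase [0.4336 0.0352 0.    ]
```

View pics/crop0.png

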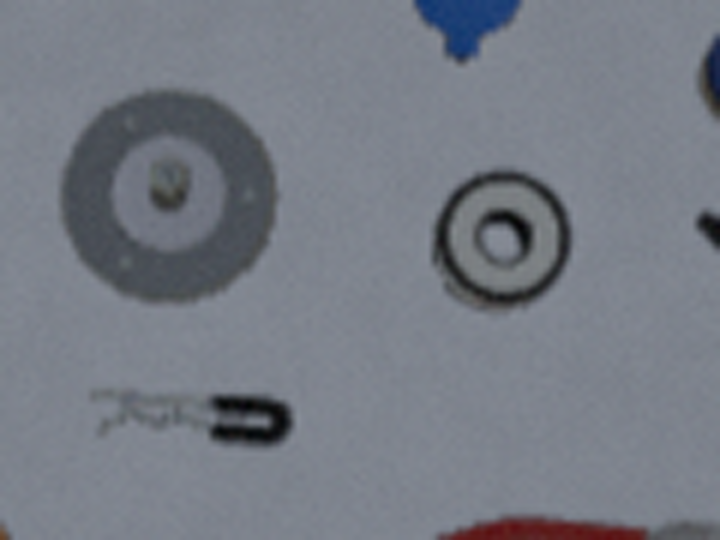

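The crop shows the disc and spindle at crop (168,185), the reel with its paper ring at (503,237), and the clip with its grip at (250,420). Its legs point left (world +y), the straight leg on the upper side. Next come the exact measurements, plus averaged frames for the slot.

```bash
python3 - <<'E'
from h import *
av={}
for n in('top','side'):
    av[n]=np.mean([r.snapshot(n)[0].astype(float) for _ in range(12)],0); np.save(f'pics/av_{n}.npy',av[n])
t=av['top'].astype(np.uint8)
g=cv2.cvtColor(t,cv2.COLOR_BGR2GRAY)
def cont(mask,box):
    m=np.zeros_like(mask); x0,y0,x1,y1=box; m[y0:y1,x0:x1]=mask[y0:y1,x0:x1]
    cs=cv2.findContours(m,cv2.RETR_EXTERNAL,cv2.CHAIN_APPROX_NONE)[0]; return max(cs,key=cv2.contourArea)
print('bg',g[230,305],'disc',g[255,270],'reel',g[238:263,333])
c=cont(((g<115)*255).astype(np.uint8),(255,220,302,265)); e=cv2.fitEllipse(c);print('disc',e,onz('top',*e[0],.012))
c=cont(((g<85)*255).astype(np.uint8),(318,234,350,268)); e=cv2.fitEllipse(c);print('reel',e,onz('top',*e[0],.030))
c=cont(((g<60)*255).astype(np.uint8),(280,270,302,290)); print('grip',cv2.minAreaRect(c),cv2.boundingRect(c))
R=cv2.minAreaRect(c); print(onz('top',*R[0],.005))
a=t[228:256,264:292]; a=cv2.resize(a,(390,390),interpolation=cv2.INTER_CUBIC)
u,v=map(int,proj('side',[.453,-.242,.06])); print(u,v)
b=av['side'].astype(np.uint8)[v-20:v+20,u-20:u+20]; b=cv2.resize(b,(390,390),interpolation=cv2.INTER_CUBIC)
cv2.imwrite('pics/slot.png',cv2.convertScaleAbs(np.hstack([a,b]),alpha=1.4))
E
```

```text
bg 131 disc 73 reel [ 92  43  87 123 125 123 107  36  26  90 134 134 133 133 125  98  99 125
 126 120  91  33  55  96 117]
disc ((277.6235656738281, 242.44873046875), (35.418277740478516, 35.57170867919922), 114.86312103271484) [ 0.45543167 -0.24151473  0.012     ]
reel ((333.29437255859375, 249.4121551513672), (21.457902908325195, 21.93543243408203), 66.15945434570312) [ 0.43123373 -0.39564228  0.03      ]
grip ((291.2567443847656, 279.45947265625), (11.836727142333984, 7.069156646728516), 9.462322235107422) (285, 276, 13, 8)
[ 0.35180422 -0.27810922  0.005     ]
306 219
```

View pics/slot.png

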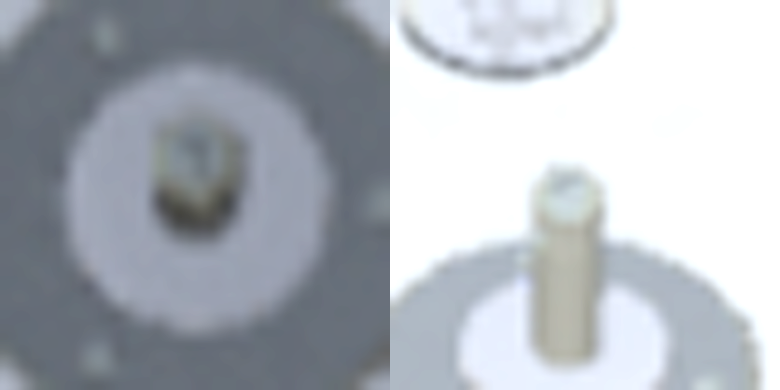

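The left tile (top view) shows the spindle end at tile (195,150) with a faint dark streak leaning from top right to bottom left. The right tile (side view) shows a streak at (570,185), rising to the right. I'll rectify both onto the z=0.072 plane and take the darkness moments.

```bash
cat > slot.py <<'E'
from h import *
av={n:np.load(f'pics/av_{n}.npy') for n in('top','side')}
tiles=[]
for n in av:
    g=av[n].mean(2).astype(np.float32)
    # centre of bright end: local search by printing patch
    u,v=proj(n,[.4545,-.2415,.072]); print(n,u,v)
    ui,vi=int(round(u)),int(round(v)); print(g[vi-6:vi+7,ui-6:ui+7].astype(int))
    s=np.arange(-16,16.01,.5)/1000
    X,Y=np.meshgrid(s,s); m=np.zeros(X.shape+(2,),np.float32)
    for i in np.ndindex(X.shape):
        m[i]=proj(n,[.4545-Y[i],-.2415-X[i],.071])   # up=+x, left=+y
    w=cv2.remap(g,m,None,cv2.INTER_CUBIC); tiles.append(cv2.resize(w,(390,390)))
cv2.imwrite('pics/rect.png',cv2.convertScaleAbs(np.hstack(tiles),alpha=1.3))
E
python3 slot.py
```

```text
top 277.68788155605193 239.54292361298212
[[ 96 107 117 119 118 118 118 117 118 115 110  98  87]
 [116 119 119 119 117 112 113 116 117 117 117 115 104]
 [118 119 117 112 110 103 102 106 111 117 117 118 115]
 [117 118 116 101  97  93  93  95  97 108 117 117 117]
 [118 118 117 103  98  86  83  95  86  92 116 117 117]
 [118 117 116 103 101  97  86  97  86  93 117 117 116]
 [118 119 115  99  98  97  87  91  81  89 118 115 117]
 [119 118 114  81  83  91  91  76  69  91 116 117 117]
 [118 119 112  63  60  71  80  61  55 101 117 118 116]
 [118 119 115  80  51  50  59  57  70 107 118 118 117]
 [118 118 118 103  74  64  63  68  98 116 119 116 117]
 [120 119 119 117 106  98  96 101 116 118 118 116 118]
 [121 119 119 117 118 118 117 117 118 118 118 118 118]]Traceback (most recent call last):
  File "slot.py", line 12, in <module>
    m[i]=proj(n,[.4545-Y[i],-.2415-X[i],.071])   # up=+x, left=+y
         ~~~~^^^^^^^^^^^^^^^^^^^^^^^^^^^^^^^^^
  File "h.py", line 11, in proj
    c=r.get_calibration(n);K=np.array(c['intrinsics']);T=np.array(c['pose'])
ValueError: time passes only in moves, steps and waits
```

```bash
sed -i 's/^def ray/CAL={n:r.get_calibration(n) for n in ("top","side")}\ndef ray/; s/c=r.get_calibration(n)/c=CAL[n]/' h.py; python3 slot.py | tail -14
```

```text
side 305.7545629208951 216.38459396597736
[[190 189 188 187 187 188 189 189 188 189 189 189 188]
 [190 190 189 188 188 188 188 188 188 188 188 188 187]
 [190 190 190 189 189 189 189 188 188 188 188 188 187]
 [189 190 190 190 189 189 188 188 189 189 189 188 187]
 [190 190 190 190 190 189 189 189 190 190 189 188 188]
 [189 189 179 180 182 182 187 190 190 190 189 189 189]
 [188 182 158 155 155 158 175 187 190 190 190 189 189]
 [180 164 147 137 136 143 155 171 185 189 189 189 190]
 [169 152 142 139 149 154 150 153 179 189 189 189 190]
 [165 150 152 154 154 153 149 150 179 189 189 189 189]
 [162 143 149 154 155 153 145 135 175 189 189 188 188]
 [162 133 137 144 146 145 128 131 175 188 188 188 189]
 [159 136 128 129 127 129 117 138 177 188 188 188 188]]
```

View pics/rect.png

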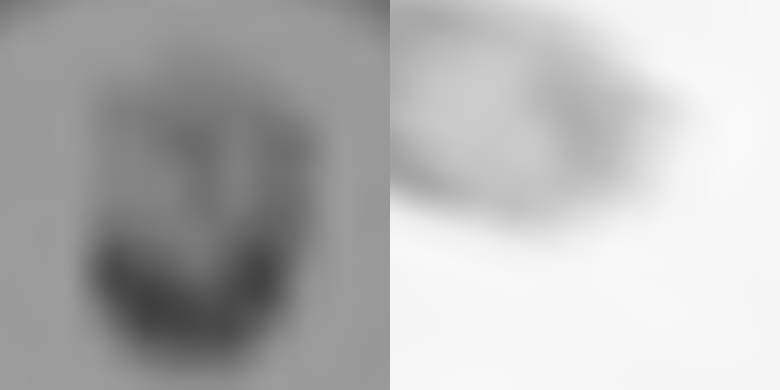

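Both views agree on a slot heading of roughly 0.25 rad left of +x. The reel centre needs refining from its paper ring, and the spindle centre from the platter.

```bash
python3 - <<'E'
from h import *
g=np.load('pics/av_top.npy').mean(2).astype(np.uint8)
def fit(box,lo,z,nm):
    x0,y0,x1,y1=box; m=cv2.resize(g[y0:y1,x0:x1],None,fx=8,fy=8,interpolation=cv2.INTER_CUBIC)
    m=((m>lo)*255).astype(np.uint8)
    n,lab,st,ce=cv2.connectedComponentsWithStats(m)
    for i in range(1,n):
        if st[i,4]>300 and st[i,0]>0 and st[i,1]>0 and st[i,0]+st[i,2]<m.shape[1]:
            c=cv2.findContours((lab==i).astype(np.uint8),cv2.RETR_EXTERNAL,cv2.CHAIN_APPROX_NONE)[0][0]
            e=cv2.fitEllipse(c); u,v=(e[0][0]+.5)/8-.5+x0,(e[0][1]+.5)/8-.5+y0
            print(nm,round(u,2),round(v,2),np.array(e[1])/8,onz('top',u,v,z).round(4))
fit((320,236,347,263),80,.036,'paper')
fit((262,226,294,258),98,.016,'platter')
# clip legs: dark deviation from background
s=g[268:290,258:286].astype(int); print(s[2:16])
print('spindle top',onz('top',277.7,239.5,.072))
E
```

```text
paper 333.59 249.01 [18.01501465 18.51882744] [ 0.4315 -0.3959  0.036 ]
platter 277.6 241.74 [18.76352692 18.89388275] [ 0.4568 -0.2415  0.016 ]
[[131 130 132 132 132 132 133 134 134 135 136 134 133 134 133 133 135 132
  133 133 133 134 134 135 134 133 133 133]
 [130 130 132 131 132 134 134 133 134 134 135 135 133 133 133 134 135 133
  133 133 134 134 134 134 134 133 132 132]
 [131 131 131 132 132 133 134 135 135 136 135 134 134 134 134 134 133 134
  134 134 134 133 134 134 134 134 133 133]
 [131 132 132 131 133 133 134 135 135 135 135 135 134 133 133 134 134 135
  135 134 134 134 135 134 134 134 133 133]
 [131 131 131 132 133 133 132 128 128 127 126 130 128 127 126 133 136 134
  136 134 135 134 134 134 134 134 134 133]
 [131 131 132 132 131 132 130 112 113 111 108 117 112 108 107 123 126 128
  127 127 126 127 127 127 130 131 128 120]
 [132 131 131 132 132 132 130 115 117 118 118 116 103 102 105 109 107 110
  106 107 109 110 113 111 119 118 107  71]
 [131 130 130 131 131 131 132 131 132 133 132 129 108 106 112 116 114 115
  114 114 114 104 115 118 116 106  98  64]
 [131 132 132 132 131 131 132 133 134 133 132 126 109 109 104 112 123 127
  132 120 122  99 117 125 125 115 112 100]
 [132 133 133 132 132 131 132 133 131 123 124 113 100 114 106 101 106 111
  119  96 111  97 106 110 116 122 125 128]
 [133 133 133 133 132 131 132 132 125  99 112 116 109 131 130 113 117 106
   99 103 118 105 115 115 102 108 107 109]
 [132 132 132 132 132 131 132 131 116 104 120 131 132 134 135 133 132 120
  112 120 134 134 135 132 115 118 104  54]
 [132 133 132 133 132 131 131 129 115 117 133 134 134 135 135 134 134 134
  134 135 135 134 136 135 133 131 119  60]
 [132 132 132 132 132 132 132 133 132 132 133 133 133 134 134 134 134 135
  135 135 134 134 135 134 134 133 130 102]]
spindle top [ 0.45461702 -0.2415345   0.072     ]
```

>>> step_arm([
  [19, 16, -9, 0, 0, 0, 0],
  [19, 16, -9, 0, 0, 0, 0],
  [19, 16, -9, 0, 0, 0, 0],
  [19, 16, -9, 0, 0, 0, 0],
  [19, 16, -9, 0, 0, 0, 0],
  [19, 16, -9, 0, 0, 0, 0],
  [19, 16, -9, 0, 0, 0, 0],
  [19, 16, -9, 0, 0, 0, 0],
  [19, 16, -9, 0, 0, 0, 0],
  [19, 16, -9, 0, 0, 0, 0],
  [19, 16, -9, 0, 0, 0, 0],
  [0, 0, 0, 0, 0, 0, 0],
  [0, 0, 0, 0, 0, 0, 0],
], force=20)

```text
clock: 2.6
tool_pos: [0.4167, -0.4135, 0.1397]
eef_rot: [0.986, 0.169, -0.0, 0.0]
contact_force: [-0.3, 0.2, 0.4]
opening: 0.994
finger_force: 0.0
```

>>> step_arm([
  [7.5, 9, -10, 0, 0, 0, 0],
  [7.5, 8.5, -16, 0, 0, 0, 0],
  [0, 0, -25, 0, 0, 0, 0],
  [0, 0, -25, 0, 0, 0, 0],
  [0, 0, -25, 0, 0, 0, 0],
  [0, 0, -17, 0, 0, 0, 0],
  [0, 0, -10, 0, 0, 0, 0],
  [0, 0, 0, 0, 0, 0, 1],
  [0, 0, 0, 0, 0, 0, 1],
  [0, 0, 0, 0, 0, 0, 1],
  [0, 0, 0, 0, 0, 0, 1],
  [0, 0, 0, 0, 0, 0, 1],
  [0, 0, 0, 0, 0, 0, 1],
  [0, 0, 0, 0, 0, 0, 1],
], force=20)

```text
clock: 4.0
tool_pos: [0.4322, -0.3964, 0.0127]
eef_rot: [0.986, 0.169, 0.0, 0.001]
contact_force: [-1.0, 1.6, 6.6]
opening: 0.698
finger_force: 20.0
```

>>> step_arm([
  [0, 0, 15, 0, 0, 0, 1],
  [0, 0, 20, 0, 0, 0, 1],
  [0, 0, 25, 0, 0, 0, 1],
  [0, 0, 23, 0, 0, 0, 1],
  [3, 19, 3, 0, 0, 0, 1],
  [4, 23, 0, 0, 0, 0, 1],
  [4, 24, 0, 0, 0, 0, 1],
  [4, 24, 0, 0, 0, 0, 1],
  [4, 24, 0, 0, 0, 0, 1],
  [3, 23, 0, 0, 0, 0, 1],
  [2, 18, 0, 0, 0, 0, 1],
  [0, 0, 0, 0, 0, 0, 1],
  [0, 0, 0, 0, 0, 0, 1],
])

```text
clock: 5.3
tool_pos: [0.4558, -0.2415, 0.0983]
eef_rot: [0.986, 0.169, 0.0, 0.0]
contact_force: [-0.2, -0.9, -1.7]
opening: 0.7
finger_force: 20.0
```

```bash
python3 - <<'E'
from h import *
p,d=snap('side','side1'); q,_=snap('top','top1')
u,v=map(int,proj('side',[.455,-.2415,.08]))
a=cv2.resize(p[v-50:v+50,u-45:u+45],(400,444),interpolation=cv2.INTER_CUBIC)
b=cv2.resize(q[190:290,233:323],(400,444),interpolation=cv2.INTER_CUBIC)
cv2.imwrite('pics/c1.png',cv2.convertScaleAbs(np.hstack([a,b]),alpha=1.3)); print(u,v,r.get_state()['tool_pos'],r.get_state()['contact_force'])
E
```

```text
305 213 [ 0.45552712 -0.24263686  0.0980762 ] [-0.36548384  0.68254345 -1.96553422]
```

View pics/c1.png

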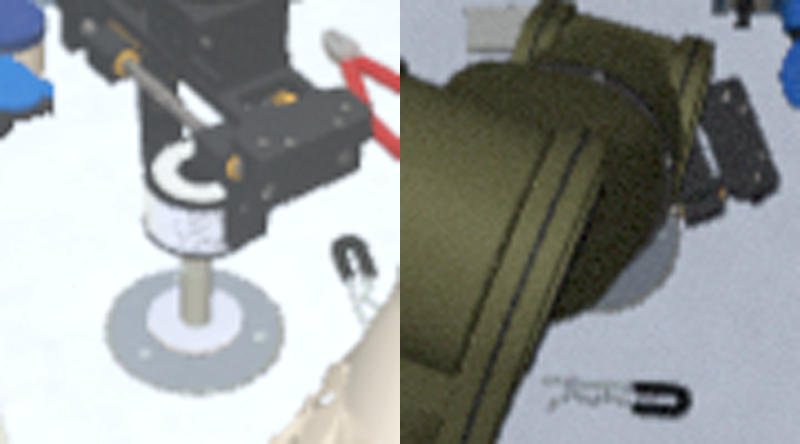

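The left tile shows the held reel (190,205) in line above the spindle (197,290). The right tile is mostly hidden by the arm, but the clip is undisturbed. I'll lower gently.

>>> step_arm([
  [0, 0, -8, 0, 0, 0, 1],
  [0, 0, -8, 0, 0, 0, 1],
  [0, 0, -5, 0, 0, 0, 1],
  [0, 0, -5, 0, 0, 0, 1],
  [0, 0, 0, 0, 0, 0, 1],
])

```text
clock: 5.9
tool_pos: [0.4554, -0.2409, 0.0709]
eef_rot: [0.986, 0.169, -0.0, -0.0]
contact_force: [0.0, -0.7, -2.7]
opening: 0.697
finger_force: 20.0
```

>>> step_arm([
  [0, 0, -8, 0, 0, 0, 1],
  [0, 0, -10, 0, 0, 0, 1],
  [0, 0, -10, 0, 0, 0, 1],
  [0, 0, -8, 0, 0, 0, 1],
  [0, 0, -3, 0, 0, 0, 1],
  [0, 0, -2, 0, 0, 0, 1],
  [0, 0, 0, 0, 0, 0, 1],
])

```text
clock: 6.6
tool_pos: [0.4556, -0.241, 0.0305]
eef_rot: [0.986, 0.169, -0.0, -0.0]
contact_force: [0.6, -0.2, -2.5]
opening: 0.697
finger_force: 20.0
```

>>> step_arm([
  [0, 0, -1.5, 0, 0, 0, 1],
  [0, 0, -0.5, 0, 0, 0, 1],
  [0, 0, 0, 0, 0, 0, 1],
])

```text
clock: 6.9
tool_pos: [0.4558, -0.241, 0.0289]
eef_rot: [0.986, 0.169, 0.0, 0.0]
contact_force: [-0.1, -0.4, -2.2]
opening: 0.695
finger_force: 20.0
```

>>> step_arm([
  [0, 0, 0, 0, 0, 0, 0],
  [0, 0, 0, 0, 0, 0, 0],
  [0, 0, 0, 0, 0, 0, 0],
  [0, 0, 10, 0, 0, 0, 0],
  [0, 0, 20, 0, 0, 0, 0],
  [0, 0, 25, 0, 0, 0, 0],
  [0, 0, 25, 0, 0, 0, 0],
  [0, 0, 20, 0, 0, 0, 0],
  [-13, -6, 10, 0, 0, 0.12, 0.4],
  [-13, -6, 10, 0, 0, 0.12, 0.4],
  [-13, -6, 0, 0, 0, 0.12, 0.4],
  [-13, -6, 0, 0, 0, 0.12, 0.4],
  [-13, -6, 0, 0, 0, 0.12, 0.4],
  [-13, -6, 0, 0, 0, 0.12, 0.4],
  [-13, -6, 0, 0, 0, 0.12, 0.4],
  [-13, 0, 0, 0, 0, 0.12, 0.4],
  [-7, 0, 0, 0, 0, 0.12, 0.4],
  [0, 0, 0, 0, 0, 0.08, 0.4],
  [0, 0, 0, 0, 0, 0, 0.4],
])

```text
clock: 8.8
tool_pos: [0.3443, -0.2833, 0.1494]
eef_rot: [0.732, 0.681, -0.0, 0.0]
contact_force: [-0.0, 0.5, 0.5]
opening: 0.601
finger_force: 0.0
```

```bash
python3 - <<'E'
from h import *
s=r.get_state(); print(s['clock'],s['tool_pos'],s['eef_rot'],s['q'],s['opening'])
g=np.load('pics/av_top.npy').mean(2)
# leg centre line v per column (upper leg rows 274-278), dark-weighted
us,vs=[],[]
for u in list(range(265,269))+list(range(273,284)):
    w=np.clip(131-g[272:276+(u>268),u],0,None); us.append(u); vs.append((w*np.arange(272,276+(u>268))).sum()/w.sum())
P=np.array([onz('top',u,v,.0048)[:2] for u,v in zip(us,vs)])
f=cv2.fitLine(P.astype(np.float32),cv2.DIST_HUBER,0,.001,.001).ravel(); print('leg',f,'heading',np.arctan2(f[1],f[0]))
print('tip',onz('top',264.6,vs[0],.0048))
m=((g<85)*255).astype(np.uint8); m[:270]=0;m[290:]=0;m[:,:282]=0;m[:,302:]=0
print('grip',cv2.boundingRect(m)); 
print(onz('top',284.7,279.5,.005),onz('top',298.2,279.5,.005)); print(g[273:287,283:301].astype(int))
p,d=snap('side','side2')
E
```

```text
8.8 [ 0.34434838 -0.28334467  0.14935619] [ 7.32242663e-01  6.81043706e-01 -1.54074484e-04  3.60390938e-04] [ 0.82247601  0.64701836 -0.37321533  2.17103038  0.57386884  0.41782296
 -0.08627785] 0.6010834224321946
leg [ 0.08400015  0.99646574  0.36327115 -0.23205596] heading 1.4866971
tip [ 0.36553122 -0.20384725  0.0048    ]
grip (285, 276, 14, 8)
[ 0.35192781 -0.25981649  0.005     ] [ 0.35144188 -0.29747361  0.005     ]
[[134 133 133 133 133 133 133 134 133 134 132 133 132 132 133 133 132 133]
 [134 134 133 134 134 135 136 134 134 134 134 133 132 132 133 134 133 133]
 [131 128 120 116 118 118 118 119 119 119 121 121 127 132 133 134 133 133]
 [118 107  71  40  38  39  41  49  51  54  70  73  96 114 122 134 134 133]
 [106  98  64  22  11  12  11  12  13  13  19  20  30  45  79 122 135 135]
 [115 112 100  66  47  47  46  30  32  37  35  26   7  11  36  90 134 136]
 [122 125 128  96  86  86  84  76  92  93  93  83  33  12  28  81 134 135]
 [108 107 109  74  88  89  88  93 116 116 117 111  47  13  18  69 134 135]
 [118 104  54  21  25  27  28  31  40  38  43  47  20  10  34  87 134 134]
 [131 119  60  25  18  17  18  18  11  11  13  11  14  27  67 117 134 134]
 [133 130 102  86  67  68  68  66  49  48  47  38  51  73 107 133 134 134]
 [133 133 133 131 117 115 115 113 100 100  99  94 103 118 131 134 133 134]
 [133 133 134 135 134 133 133 132 131 132 132 131 131 133 132 132 132 133]
 [134 133 133 133 134 133 134 133 132 132 132 132 133 131 132 132 132 132]]
```

>>> step_arm([
  [0, 2.5, -20, 0, 0, 0, 0.4],
  [0, 0, -25, 0, 0, 0, 0.4],
  [0, 0, -25, 0, 0, 0, 0.4],
  [0, 0, -25, 0, 0, 0, 0.4],
  [0, 0, -25, 0, 0, 0, 0.4],
  [0, 0, -15, 0, 0, 0, 0.4],
  [0, 0, -7, 0, 0, 0, 0.4],
  [0, 0, -4, 0, 0, 0, 0.4],
  [0, 0, 0, 0, 0, 0, 0.4],
], force=30)

```text
clock: 9.75
tool_pos: [0.3469, -0.2834, 0.0184]
eef_rot: [0.732, 0.681, -0.002, 0.0]
contact_force: [0.4, 0.1, 0.0]
opening: 0.6
finger_force: 0.0
```

>>> step_arm([
  [0, 0, 0, 0, 0, 0, 0.4],
  [0, 0, 0, 0, 0, 0, 0.4],
])

```text
clock: 9.95
tool_pos: [0.3467, -0.2835, 0.0189]
eef_rot: [0.732, 0.681, -0.002, 0.0]
contact_force: [-1.0, 0.1, -0.5]
opening: 0.602
finger_force: 0.0
```

```bash
python3 - <<'E'
from h import *
s=r.get_state(); print(s['tool_pos'],s['eef_rot'],s['q'].round(3),s['contact_force'],s['moment'])
E
```

```text
[ 0.34672852 -0.28347548  0.01890281] [ 7.32476117e-01  6.80790612e-01 -1.68635645e-03  1.93940293e-04] [ 0.616  0.915 -0.058  2.229  1.576  0.049 -1.069] [-0.96207455  0.08928343 -0.5238459 ] [-0.00789152 -0.10590047 -0.00806137]
```

q6 is at its lower limit, so I'll lean the hand back a little along the clip's own axis, which keeps the pads flat on the flanks.

>>> step_arm([
  [-1, 1, 0, 0.06, 0, 0, 0.4],
  [-1, 1, 0, 0.06, 0, 0, 0.4],
  [0, 1, -5, 0, 0, 0, 0.4],
  [0, 0, -5, 0, 0, 0, 0.4],
  [0, 0, -5, 0, 0, 0, 0.4],
  [0, 0, 0, 0, 0, 0, 0.4],
  [0, 0, 0, 0, 0, 0, 0.4],
])

```text
clock: 10.65
tool_pos: [0.3477, -0.2864, 0.0008]
eef_rot: [0.732, 0.68, 0.018, -0.018]
contact_force: [-0.7, 0.0, 4.9]
opening: 0.601
finger_force: 2.3
```

```bash
python3 - <<'E'
from h import *
s=r.get_state(); print(s['tool_pos'],s['eef_rot'],s['q'].round(3),s['contact_force'],s['moment'])
E
```

```text
[ 0.34766431 -0.28636067  0.00079729] [ 0.73231909  0.68048655  0.01837642 -0.01758188] [ 0.732  0.957 -0.185  2.186  1.271  0.113 -0.721] [-0.74327997  0.03295033  4.89704878] [-0.2159238  -0.02094004 -0.05260789]
```

>>> step_arm([
  [0, 0, 2.5, 0, 0, 0, 0.4],
  [-1, 3, 0, 0, 0, 0, 0.4],
  [-1, 3, 0, 0, 0, 0, 0.4],
  [0, 0, 0, 0, 0, 0, 0.4],
  [0, 0, 0, 0, 0, 0, 0.4],
])

```text
clock: 11.15
tool_pos: [0.3457, -0.2802, 0.0029]
eef_rot: [0.732, 0.68, 0.019, -0.018]
contact_force: [0.5, 0.1, -0.0]
opening: 0.598
finger_force: 0.0
```

```bash
python3 - <<'E'
from h import *
s=r.get_state(); print(s['tool_pos'],s['eef_rot'],s['q'].round(3),s['contact_force'],s['finger_force'])
p,d=snap('side','side3'); cv2.imwrite('pics/c3.png',cv2.resize(p[170:290,280:420],None,fx=4,fy=4,interpolation=cv2.INTER_CUBIC))
E
```

```text
[ 0.34565745 -0.28017556  0.00290907] [ 0.73237375  0.68040185  0.01891786 -0.01800359] [ 0.708  0.952 -0.159  2.203  1.334  0.087 -0.794] [ 0.54698234  0.09454959 -0.04546003] 0.0
```

View pics/c3.png

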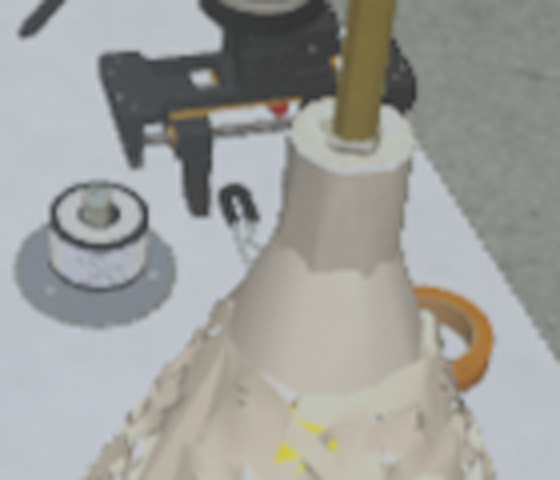

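The reel sits flat on the platter at crop (98,225). The near finger's tip is at (198,213), beside the clip's grip at (238,205), so the fingers straddle it. I'll close.

>>> step_arm([
  [0, 0, 0, 0, 0, 0, 0.6],
  [0, 0, 0, 0, 0, 0, 0.7],
  [0, 0, 0, 0, 0, 0, 1],
  [0, 0, 0, 0, 0, 0, 1],
  [0, 0, 0, 0, 0, 0, 1],
  [0, 0, 0, 0, 0, 0, 1],
  [0, 0, 10, 0, 0, 0, 1],
  [0, 0, 20, 0, 0, 0, 1],
  [0, 0, 20, 0, 0, 0, 1],
  [0, 0, 20, 0, 0, 0, 1],
  [0, 0, 0, 0, 0, 0, 1],
], force=35)

```text
clock: 12.3
tool_pos: [0.3461, -0.2809, 0.0745]
eef_rot: [0.733, 0.68, 0.02, -0.017]
contact_force: [0.4, -0.7, -0.1]
opening: 0.245
finger_force: 35.0
```

```bash
python3 - <<'E'
from h import *
from scipy.spatial.transform import Rotation as R
s=r.get_state(); print(s['tool_pos'],R.from_quat(s['eef_rot']).as_matrix().round(3),s['q'].round(3),s['contact_force'],s['finger_force'],s['opening'])
E
```

```text
[ 0.34605312 -0.28089061  0.07450232] [[ 0.075  0.997  0.006]
 [ 0.996 -0.075  0.051]
 [ 0.051  0.002 -0.999]] [ 0.921  0.833 -0.505  2.184  1.     0.383 -0.484] [ 0.41241173 -0.65126499 -0.11282956] 34.98492680490017 0.2446661300874769
```

>>> step_arm([
  [0, 2, 2, 0, 0, -0.113, 1],
  [0, 2, 1, 0, 0, -0.113, 1],
  [0, 2, 1, 0, 0, -0.113, 1],
  [0, 2, 0, 0, 0, -0.113, 1],
  [0, 2, 0, 0, 0, -0.113, 1],
  [1, 2, 0, 0, 0, -0.113, 1],
  [1, 2, 0, 0, 0, -0.113, 1],
  [1, 2, 0, 0, 0, -0.113, 1],
  [1, 2, 0, 0, 0, -0.113, 1],
  [1, 2, 0, 0, 0, -0.113, 1],
  [1, 0, 0, 0, 0, -0.116, 1],
  [0, 0, 0, 0, 0, 0, 1],
  [0, 0, 0, 0, 0, 0, 1],
])

```text
clock: 13.6
tool_pos: [0.3513, -0.2601, 0.0765]
eef_rot: [0.992, 0.127, 0.025, -0.004]
contact_force: [-0.8, 0.1, -0.4]
opening: 0.241
finger_force: 35.0
```

```bash
cat > st.py <<'E'
from h import *
from scipy.spatial.transform import Rotation as R
S=np.array([.4555,-.2415])
s=r.get_state(); M=R.from_quat(s['eef_rot']).as_matrix(); h=np.arctan2(M[1,0],M[0,0]); x=np.array([np.cos(h),np.sin(h)]); y=np.array([-x[1],x[0]])
seat=s['tool_pos'][:2]+45*x/1000-6.5*y/1000
e=S-seat; print('t',s['clock'],'tcp',s['tool_pos'].round(4),'head',h.round(3),'tiltz',M[2,:2].round(3),'to go along',(e@x*1000).round(1),'lat',(e@y*1000).round(1),'dz',round(56.2-s['tool_pos'][2]*1000,1)); print('world',(e*1000).round(1),'x',x.round(3)); f=s['contact_force'];print('F along/lat/z',(f[:2]@x).round(2),(f[:2]@y).round(2),f[2].round(2),'M',s['moment'].round(3),'q6',s['q'].round(2),s['opening'].round(3))
E
python3 st.py
```

```text
t 13.6 tcp [ 0.3513 -0.2601  0.0765] head 0.254 tiltz [ 0.051 -0.001] to go along 60.5 lat -1.6 dz -20.3
world [59.  13.6] x [0.968 0.251]Traceback (most recent call last):
  File "st.py", line 6, in <module>
    e=S-seat; print('t',s['clock'],'tcp',s['tool_pos'].round(4),'head',h.round(3),'tiltz',M[2,:2].round(3),'to go along',(e@x*1000).round(1),'lat',(e@y*1000).round(1),'dz',round(56.2-s['tool_pos'][2]*1000,1)); print('world',(e*1000).round(1),'x',x.round(3)); f=s['contact_force'];print('F along/lat/z',(f[:2]@x).round(2),(f[:2]@y).round(2),f[2].round(2),'M',s['moment'].round(3),'q6',s['q'].round(2),s['opening'].round(3))
                                                                                                                                                                                                                                                                                                                                                                                                                ^^^^^^^^^^^^^^^^^^
AttributeError: 'float' object has no attribute 'round'
```

>>> step_arm([
  [0.4, -1.5, -10, 0, 0, 0, 1],
  [0, 0, -7, 0, 0, 0, 1],
  [0, 0, -3, 0, 0, 0, 1],
  [0, 0, 0, 0, 0, 0, 1],
])

```text
clock: 14.0
tool_pos: [0.3529, -0.2629, 0.0586]
eef_rot: [0.992, 0.127, 0.024, -0.005]
contact_force: [-1.1, -1.2, -0.8]
opening: 0.242
finger_force: 35.0
```

```bash
sed -i "s/s\['opening'\].round(3)/s['opening']/" st.py; python3 st.py; python3 - <<'E'
from h import *
A={}
for n in('top','side'):
    A[n]=np.mean([r.snapshot(n)[0].astype(float) for _ in range(6)],0).astype(np.uint8); cv2.imwrite(f'pics/pre_{n}.png',A[n])
u,v=map(int,proj('side',[.42,-.25,.058])); a=A['side'][v-25:v+25,u-30:u+30]
u2,v2=map(int,proj('top',[.42,-.25,.058])); b=A['top'][v2-25:v2+25,u2-30:u2+30]
print(u,v,u2,v2,[np.round(proj('side',[.4555,-.2415,z]),1) for z in(.052,.058,.072)])
cv2.imwrite('pics/c4.png',cv2.convertScaleAbs(np.hstack([cv2.resize(k,(400,333),interpolation=cv2.INTER_CUBIC) for k in(a,b)]),alpha=1.2))
E
```

```text
t 14.0 tcp [ 0.3529 -0.2629  0.0586] head 0.254 tiltz [ 0.05  -0.004] to go along 59.7 lat 1.5 dz -2.4
world [57.4 16.4] x [0.968 0.251]
F along/lat/z -1.37 -0.92 -0.8 M [-0.039  0.077 -0.025] q6 [ 0.63  0.82 -0.11  2.27  1.15  0.04 -1.91] 0.24191187020267518
318 216 280 252 [array([305.2, 222.6]), array([305.2, 220.8]), array([305.4, 216.5])]
```

View pics/c4.png

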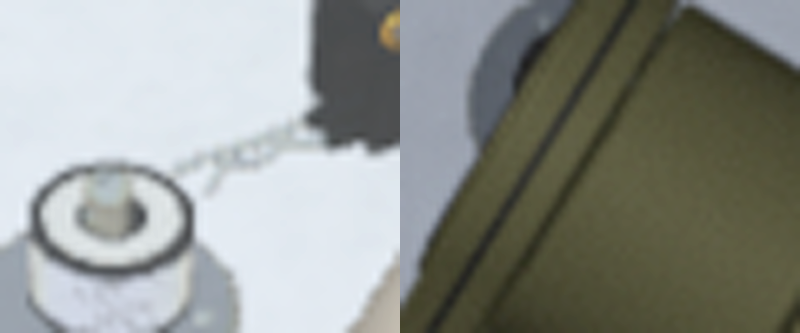

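The left tile shows the clip's legs approaching with the straight leg's tip at crop (178,170), just clear of the spindle end at (107,180). The top view is hidden by the arm. I'll check the tip height against the spindle.

```bash
python3 - <<'E'
from h import *
x=np.array([.968,.251]);y=np.array([-.251,.968]);S=np.array([.4555,-.2415])
t=S-.0271*x-.0015*y
for dz in(0,.004): print('tip pred',np.round(proj('side',[*t,.0604+dz]),1))
print('+2mm fwd',np.round(proj('side',[*(t+.003*x),.0604]),1))
g=cv2.imread('pics/pre_side.png').astype(int).mean(2).astype(int)
print('cols 298..322'); print(g[208:228,298:326])
E
```

```text
tip pred [314.5 216.2]
tip pred [314.6 214.9]
+2mm fwd [313.5 216.6]
cols 298..322
[[194 195 195 196 195 195 195 195 194 195 194 194 193 193 193 194 194 194
  194 194 195 194 194 194 193 193 193 193]
 [194 194 195 195 193 192 193 194 195 195 194 194 194 194 194 194 194 193
  193 193 193 193 193 192 192 193 193 194]
 [194 194 195 194 193 192 192 193 194 194 193 194 193 193 193 192 192 192
  192 192 193 193 193 193 193 193 194 194]
 [194 194 195 195 194 193 193 193 193 193 193 193 193 193 192 191 191 191
  192 192 193 193 193 194 193 188 187 183]
 [194 194 194 195 194 194 194 194 194 193 193 193 193 193 192 191 191 192
  192 193 193 193 187 186 184 173 169 163]
 [195 194 194 195 195 195 194 193 193 193 194 194 194 193 192 192 192 193
  193 185 184 183 170 168 165 151 165 176]
 [194 194 194 195 189 185 184 183 183 191 195 195 194 193 192 193 190 188
  185 168 166 167 150 160 164 146 170 181]
 [181 174 169 167 152 147 147 144 141 159 168 174 181 190 193 190 177 171
  166 158 171 180 156 159 160 156 154 159]
 [136 114 107  94 115 126 119 115 110 119 108 111 133 161 179 181 163 160
  171 1
[... 623 characters left out ...]
186 146 114 130 133 133 131 133 121  96  76 100 169 186 186 187 162 107
   74 174 194 195 195 196 195 195 195 195]
 [185 135 112 138 137 136 133 132 122  97  75  73 166 187 185 185 177 126
   74 173 195 195 196 196 196 196 195 195]
 [184 143 107 129 135 137 135 134 123  97  76  95 169 186 184 185 179 128
   74 175 195 196 196 196 195 196 196 195]
 [185 169 141 119 123 130 133 133 117  92  97 146 179 185 186 186 159 104
   73 175 196 196 196 195 195 196 195 195]
 [186 186 177 156 140 127 128 130 117 137 156 179 186 185 186 176 128  80
   76 167 193 196 195 196 196 196 195 196]
 [184 185 186 186 177 163 158 158 158 178 187 186 185 185 174 136  89  73
   94 146 173 191 196 196 196 196 196 196]]
```

>>> step_arm([
  [4.5, 2, 0, 0, 0, 0, 1],
  [4.5, 2, -1, 0, 0, 0, 1],
  [4, 1.5, -1.4, 0, 0, 0, 1],
  [0, 0, 0, 0, 0, 0, 1],
  [0, 0, 0, 0, 0, 0, 1],
])

```text
clock: 15.1
tool_pos: [0.3663, -0.2573, 0.0566]
eef_rot: [0.992, 0.125, 0.025, -0.005]
contact_force: [-0.0, -0.4, -0.8]
opening: 0.242
finger_force: 35.0
```

```bash
sed -i "s/\[.4555,-.2415\])/[.4565,-.241])/" st.py; python3 st.py
```

```text
t 15.1 tcp [ 0.3663 -0.2573  0.0566] head 0.251 tiltz [ 0.05  -0.003] to go along 46.4 lat -0.1 dz -0.4
world [45.  11.4] x [0.969 0.248]
F along/lat/z -0.12 -0.42 -0.82 M [-0.016  0.029  0.037] q6 [ 0.63  0.83 -0.15  2.25  1.13  0.08 -1.92] 0.24185478397921606
```

>>> step_arm([
  [1.94, 0.5, -0.3, 0, 0, 0, 1],
  [1.94, 0.5, 0, 0, 0, 0, 1],
  [1.94, 0.5, 0, 0, 0, 0, 1],
  [0.97, 0.25, 0, 0, 0, 0, 1],
  [0.97, 0.25, 0, 0, 0, 0, 1],
])

```text
clock: 15.6
tool_pos: [0.3741, -0.2554, 0.0565]
eef_rot: [0.992, 0.125, 0.025, -0.005]
contact_force: [0.2, -0.6, -0.5]
opening: 0.247
finger_force: 35.0
```

```bash
python3 st.py
```

```text
t 15.6 tcp [ 0.3741 -0.2554  0.0565] head 0.251 tiltz [ 0.05  -0.003] to go along 38.4 lat -0.0 dz -0.3
world [37.2  9.5] x [0.969 0.248]
F along/lat/z 0.1 -0.62 -0.48 M [-0.038  0.013  0.016] q6 [ 0.64  0.83 -0.18  2.23  1.11  0.11 -1.91] 0.2466998406303392
```

>>> step_arm([
  [0.97, 0.25, 0, 0, 0, 0, 1],
  [0.97, 0.25, 0, 0, 0, 0, 1],
  [0.97, 0.25, 0, 0, 0, 0, 1],
  [0.97, 0.25, 0, 0, 0, 0, 1],
  [0, 0, 0, 0, 0, 0, 1],
])

```text
clock: 16.1
tool_pos: [0.3781, -0.2543, 0.0565]
eef_rot: [0.992, 0.125, 0.025, -0.005]
contact_force: [-0.1, 0.3, -0.8]
opening: 0.24
finger_force: 35.0
```

```bash
python3 st.py
```

```text
t 16.1 tcp [ 0.3781 -0.2543  0.0565] head 0.251 tiltz [ 0.05  -0.003] to go along 34.3 lat -0.0 dz -0.3
world [33.2  8.5] x [0.969 0.248]
F along/lat/z 0.0 0.34 -0.78 M [0.01  0.075 0.047] q6 [ 0.64  0.83 -0.2   2.23  1.1   0.13 -1.91] 0.23958898230525796
```

>>> step_arm([
  [0.97, 0.25, 0, 0, 0, 0, 1],
  [0.97, 0.25, 0, 0, 0, 0, 1],
  [0.97, 0.25, 0, 0, 0, 0, 1],
  [0.97, 0.25, 0, 0, 0, 0, 1],
  [0, 0, 0, 0, 0, 0, 1],
])

```text
clock: 16.6
tool_pos: [0.382, -0.2533, 0.0565]
eef_rot: [0.992, 0.125, 0.025, -0.005]
contact_force: [0.3, 0.0, -1.0]
opening: 0.241
finger_force: 35.0
```

```bash
python3 st.py; python3 - <<'E'
from h import *
p=np.mean([r.snapshot('side')[0].astype(float) for _ in range(6)],0).astype(np.uint8)
cv2.imwrite('pics/c5.png',cv2.convertScaleAbs(cv2.resize(p[195:235,285:345],(780,520),interpolation=cv2.INTER_CUBIC),alpha=1.2))
E
```

```text
t 16.6 tcp [ 0.382  -0.2533  0.0565] head 0.251 tiltz [ 0.05  -0.003] to go along 30.3 lat -0.1 dz -0.3
world [29.3  7.5] x [0.969 0.248]
F along/lat/z 0.28 -0.04 -0.96 M [-0.059  0.028 -0.033] q6 [ 0.65  0.84 -0.22  2.22  1.09  0.14 -1.9 ] 0.24144909851767218
```

View pics/c5.png

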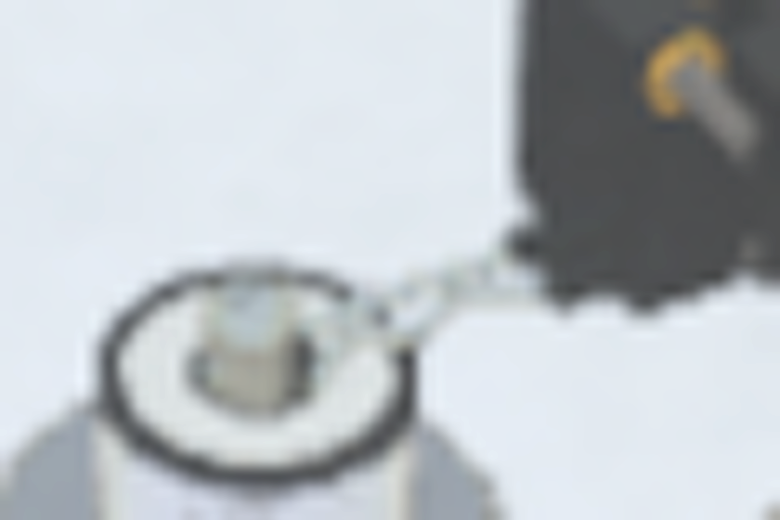

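The view shows the straight leg running into the spindle's far side at (300,325) with no force felt, so the tip is in the hole mouth. I'll carry on gently.

>>> step_arm([
  [0.97, 0.25, 0, 0, 0, 0, 1],
  [0.97, 0.25, 0, 0, 0, 0, 1],
  [0.97, 0.25, 0, 0, 0, 0, 1],
  [0.97, 0.25, 0, 0, 0, 0, 1],
  [0, 0, 0, 0, 0, 0, 1],
])

```text
clock: 17.4
tool_pos: [0.3859, -0.2523, 0.0564]
eef_rot: [0.992, 0.125, 0.025, -0.005]
contact_force: [0.9, -0.1, -0.7]
opening: 0.244
finger_force: 35.0
```

```bash
python3 st.py
```

```text
t 17.4 tcp [ 0.3859 -0.2523  0.0564] head 0.251 tiltz [ 0.051 -0.003] to go along 26.2 lat -0.1 dz -0.2
world [25.4  6.4] x [0.969 0.248]
F along/lat/z 0.87 -0.34 -0.65 M [0.029 0.054 0.017] q6 [ 0.65  0.84 -0.23  2.21  1.08  0.15 -1.9 ] 0.24351913728759522
```

>>> step_arm([
  [0.97, 0.25, 0, 0, 0, 0, 1],
  [0.97, 0.25, 0, 0, 0, 0, 1],
  [0.97, 0.25, 0, 0, 0, 0, 1],
  [0, 0, 0, 0, 0, 0, 1],
])

```text
clock: 17.8
tool_pos: [0.3886, -0.2515, 0.0564]
eef_rot: [0.992, 0.125, 0.025, -0.005]
contact_force: [-0.3, -0.3, -1.3]
opening: 0.24
finger_force: 35.0
```

```bash
cat > av.py <<'E'
from h import *
F=[];M=[]
for _ in range(8):
    r.snapshot('side'); s=r.get_state(); F.append(s['contact_force']);M.append(s['moment'])
F=np.mean(F,0);M=np.mean(M,0); print('avF',F.round(2),'avM',M.round(3))
rr=s['tool_pos']-np.array([.4565,-.241,.058]); print('Mz about spindle',(M+np.cross(rr,F)).round(3))
E
python3 st.py; python3 av.py
```

```text
t 17.8 tcp [ 0.3886 -0.2515  0.0564] head 0.251 tiltz [ 0.05  -0.003] to go along 23.4 lat -0.2 dz -0.2
world [22.7  5.6] x [0.969 0.248]
F along/lat/z -0.34 -0.25 -1.27 M [0.    0.111 0.063] q6 [ 0.65  0.84 -0.24  2.2   1.07  0.16 -1.89] 0.23951715263034273
avF [-0.35  0.31 -0.54] avM [0.03  0.092 0.016]
Mz about spindle [ 0.037  0.056 -0.008]
```

The moment about the spindle is near zero, so the leg is within the hole's play. Now over the wavy leg's bulge.

>>> step_arm([
  [0.97, 0.25, 0, 0, 0, 0, 1],
  [0.97, 0.25, 0, 0, 0, 0, 1],
  [0.97, 0.25, 0, 0, 0, 0, 1],
  [0.97, 0.25, 0, 0, 0, 0, 1],
])

```text
clock: 18.6
tool_pos: [0.3906, -0.2506, 0.0562]
eef_rot: [0.992, 0.125, 0.023, -0.005]
contact_force: [-5.3, 0.8, -0.6]
opening: 0.243
finger_force: 35.0
```

```bash
python3 st.py; python3 av.py
```

```text
t 18.6 tcp [ 0.3906 -0.2506  0.0562] head 0.25 tiltz [ 0.047 -0.004] to go along 21.2 lat -0.6 dz 0.0
world [20.7  4.7] x [0.969 0.248]
F along/lat/z -4.96 2.13 -0.62 M [0.153 1.13  0.163] q6 [ 0.65  0.84 -0.26  2.2   1.06  0.18 -1.89] 0.24277428093334844
avF [-4.18  1.28 -0.51] avM [0.286 1.016 0.195]
Mz about spindle [0.292 0.99  0.073]
```

>>> step_arm([
  [0.97, 0.25, 0, 0, 0, 0, 1],
  [0.97, 0.25, 0, 0, 0, 0, 1],
  [0.97, 0.25, 0, 0, 0, 0, 1],
])

```text
clock: 19.3
tool_pos: [0.3951, -0.2496, 0.0564]
eef_rot: [0.992, 0.125, 0.024, -0.005]
contact_force: [-4.7, 1.2, -1.4]
opening: 0.244
finger_force: 35.0
```

```bash
python3 st.py; python3 av.py
```

```text
t 19.3 tcp [ 0.3951 -0.2496  0.0564] head 0.251 tiltz [ 0.05  -0.003] to go along 16.6 lat -0.4 dz -0.2
world [16.2  3.7] x [0.969 0.248]
F along/lat/z -4.27 2.34 -1.39 M [0.411 1.136 0.201] q6 [ 0.66  0.84 -0.27  2.19  1.06  0.19 -1.89] 0.24415720670142274
avF [-3.73  2.38 -0.8 ] avM [0.506 0.843 0.251]
Mz about spindle [0.516 0.8   0.075]
```

>>> step_arm([
  [0.97, 0.25, 0, 0, 0, 0, 1],
  [0.97, 0.25, 0, 0, 0, 0, 1],
  [0.97, 0.25, 0, 0, 0, 0, 1],
  [0.97, 0.25, 0, 0, 0, 0, 1],
  [0.97, 0.25, 0, 0, 0, 0, 1],
])

```text
clock: 20.2
tool_pos: [0.3996, -0.2485, 0.0564]
eef_rot: [0.992, 0.125, 0.024, -0.005]
contact_force: [-2.8, 3.6, -1.5]
opening: 0.242
finger_force: 35.0
```

```bash
python3 st.py; python3 av.py
```

```text
t 20.2 tcp [ 0.3996 -0.2485  0.0564] head 0.251 tiltz [ 0.049 -0.003] to go along 12.0 lat -0.3 dz -0.2
world [11.7  2.7] x [0.969 0.248]
F along/lat/z -1.8 4.23 -1.49 M [0.594 0.639 0.261] q6 [ 0.66  0.84 -0.28  2.18  1.04  0.2  -1.88] 0.24230038568796933
avF [ 0.17  3.7  -1.47] avM [0.801 0.044 0.282]
Mz about spindle [ 0.816 -0.036  0.082]
```

>>> step_arm([
  [0.8, 0.65, 0, 0, 0, 0, 1],
  [0.8, 0.65, 0, 0, 0, 0, 1],
  [0.97, 0.25, 0, 0, 0, 0, 1],
  [0.97, 0.25, 0, 0, 0, 0, 1],
  [0.97, 0.25, 0, 0, 0, 0, 1],
])

```text
clock: 21.1
tool_pos: [0.4036, -0.2472, 0.0563]
eef_rot: [0.992, 0.124, 0.024, -0.004]
contact_force: [-0.6, 1.6, 0.0]
opening: 0.241
finger_force: 35.0
```

```bash
python3 st.py; python3 av.py
```

```text
t 21.1 tcp [ 0.4036 -0.2472  0.0563] head 0.25 tiltz [ 0.048 -0.003] to go along 7.8 lat -0.6 dz -0.1
world [7.7 1.4] x [0.969 0.247]
F along/lat/z -0.13 1.72 0.04 M [0.371 0.239 0.154] q6 [ 0.66  0.84 -0.29  2.17  1.03  0.21 -1.88] 0.2407514964723949
avF [ 0.96  1.87 -0.84] avM [ 0.334 -0.126  0.124]
Mz about spindle [ 0.341 -0.17   0.034]
```

>>> step_arm([
  [0.9, 0.4, 0, 0, 0, 0, 1],
  [0.97, 0.25, 0, 0, 0, 0, 1],
  [0.97, 0.25, 0, 0, 0, 0, 1],
  [0.97, 0.25, 0, 0, 0, 0, 1],
  [0.97, 0.25, 0, 0, 0, 0, 1],
])

```text
clock: 22.0
tool_pos: [0.41, -0.2454, 0.0565]
eef_rot: [0.992, 0.125, 0.025, -0.004]
contact_force: [1.1, -0.4, -1.4]
opening: 0.243
finger_force: 35.0
```

```bash
python3 st.py; python3 av.py
```

```text
t 22.0 tcp [ 0.41   -0.2454  0.0565] head 0.251 tiltz [ 0.051 -0.003] to go along 1.1 lat -0.8 dz -0.3
world [ 1.3 -0.4] x [0.969 0.248]
F along/lat/z 0.98 -0.62 -1.39 M [-0.051 -0.109  0.029] q6 [ 0.66  0.85 -0.31  2.16  1.02  0.23 -1.88] 0.24344000579558653
avF [ 1.86 -0.05 -0.67] avM [-0.055 -0.38  -0.023]
Mz about spindle [-0.052 -0.414 -0.013]
```

>>> step_arm([
  [0.97, 0.25, 0, 0, 0, 0, 1],
  [0.97, 0.25, 0, 0, 0, 0, 1],
  [0, 0, 0, 0, 0, 0, 1],
])

```text
clock: 22.7
tool_pos: [0.4107, -0.2451, 0.0563]
eef_rot: [0.992, 0.125, 0.024, -0.004]
contact_force: [0.1, -1.9, -1.0]
opening: 0.243
finger_force: 35.0
```

```bash
python3 st.py; python3 av.py
```

```text
t 22.7 tcp [ 0.4107 -0.2451  0.0563] head 0.25 tiltz [ 0.049 -0.003] to go along 0.4 lat -0.9 dz -0.1
world [ 0.6 -0.8] x [0.969 0.248]
F along/lat/z -0.38 -1.86 -1.04 M [-0.277 -0.072 -0.054] q6 [ 0.66  0.85 -0.31  2.16  1.02  0.23 -1.87] 0.24274277064487673
avF [-0.11 -1.47 -0.95] avM [-0.349  0.034 -0.079]
Mz about spindle [-0.348 -0.009 -0.013]
```

Force has crossed zero at 0.4 mm to go, so the clip is home. I'll ease off, release and rise.

>>> step_arm([
  [0.1, -0.5, 0, 0, 0, 0, 1],
  [0, 0, 0, 0, 0, 0, 0.7],
  [0, 0, 0, 0, 0, 0, 0.5],
  [0, 0, 0, 0, 0, 0, 0.4],
  [0, 0, 0, 0, 0, 0, 0.4],
  [0, 0, 0, 0, 0, 0, 0.4],
  [0, 0, 5, 0, 0, 0, 0.4],
  [0, 0, 15, 0, 0, 0, 0.4],
  [0, 0, 25, 0, 0, 0, 0.4],
  [0, 0, 25, 0, 0, 0, 0.4],
  [0, 0, 25, 0, 0, 0, 0.4],
  [-10, -25, 20, 0, 0, 0, 0.4],
  [-10, -30, 10, 0, 0, 0, 0.4],
  [-10, -35, 0, 0, 0, 0, 0.4],
  [-10, -40, 0, 0, 0, 0, 0.4],
  [-10, -40, 0, 0, 0, 0, 0.4],
  [-10, -40, 0, 0, 0, 0, 0.4],
  [-10, -40, 0, 0, 0, 0, 0.4],
  [0, 0, 0, 0, 0, 0, 0.4],
])

```text
clock: 25.0
tool_pos: [0.3374, -0.5017, 0.1808]
eef_rot: [0.993, 0.12, 0.024, -0.003]
contact_force: [-0.5, 0.4, -0.8]
opening: 0.599
finger_force: 0.0
```

```bash
python3 st.py|head -1; python3 - <<'E'
from h import *
A={n:np.mean([r.snapshot(n)[0].astype(float) for _ in range(6)],0).astype(np.uint8) for n in('top','side')}
a=A['side'][190:240,275:335]; b=A['top'][220:270,248:308]
cv2.imwrite('pics/c6.png',cv2.convertScaleAbs(np.hstack([cv2.resize(k,(400,333),interpolation=cv2.INTER_CUBIC) for k in(a,b)]),alpha=1.3))
E
```

```text
t 25.0 tcp [ 0.3374 -0.5017  0.1808] head 0.24 tiltz [ 0.048 -0.   ] to go along 132.7 lat 231.4 dz -124.6
```

View pics/c6.png

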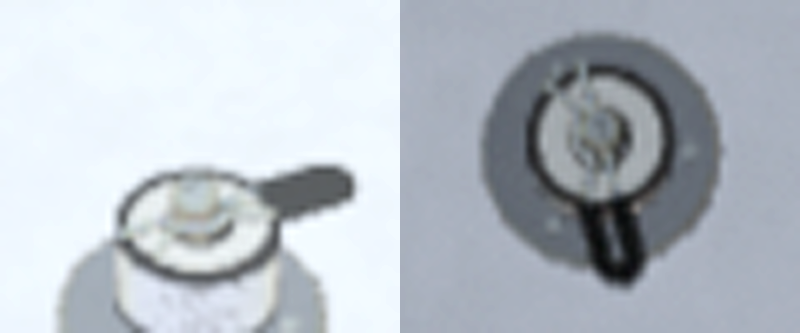

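The left tile shows the clip lying level above the flat reel with its grip at (305,195). The right tile shows the straight leg through the spindle with its tip at (583,70), the wavy leg round the shank at (550,85) and the grip at (612,240). One number check on the seat distance, then hand in.

```bash
python3 - <<'E'
from h import *
g=onz('top',248+212/6.667,220+240/6.667,.058)[:2]; t=onz('top',248+183/6.667,220+66/6.667,.058)[:2]
S=np.array([.4555,-.2415]); print(np.linalg.norm(g-S)*1e3, np.linalg.norm(t-S)*1e3,'expected ~44, ~33')
if 38<np.linalg.norm(g-S)*1e3<49: print(r.finish_job())
E
```

```text
44.40070304250619 28.541748672299487 expected ~44, ~33
the job is handed in; nothing more can be done
None
```

The reel lies flat on the turntable and the clip is locked through the spindle's cross hole; the wavy leg's push faded to zero as it seated, and I handed the job in at about 26 s with no verdict shown.

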